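Set the inner speed knob of a carving-tool control pack

ROBOT

A 6-joint arm with a two-finger parallel gripper is mounted at the origin on the work surface. World frame = base frame: x ahead of the robot, y to its left, z up, the work surface at z = 0. Lengths are in m, angles in rad, forces in N, time in s.
With the tool pointing down it reaches from about 0.3 to 0.775 m from the base axis. Payload 14.6 kg.
Tool frame: the origin (TCP) lies at the very end of the fingers, on their centre line; the grasp point (between the pads) lies 19 mm behind it; z points along the fingers, y is the line along which they close (so a half turn about z gives the same grasp; the last joint's range is limited). The gripper opens to 94 mm and grips with 3 to 60 N. Pads are 16 mm wide; open, the fingers measure 119 mm over their backs; the gripper's body (75 mm by 177 mm) begins 78 mm behind the grasp point.
Start: joints at [-1.26, 0.3, 1.521, -0, 1.321, -0.067], TCP at [0.203, -0.511, 0.205] pointing down, gripper open.
Joint ranges: [-3.03, 3.03], [-0.79, 2.21], [0.23, 2.52], [-1.04, 4.18], [0, 3.07], [-2.55, 2.55]. Speed limits (rad/s): [2.22, 2.22, 2.57, 3.14, 3.14, 3.14].

INTERFACE

Orientations are given as a unit quaternion [w, x, y, z].
In Python, from cell import arm gives the robot as it stands.
- The arm moves only by the tool step_arm, never from a script. Its argument "series" is a list of rows, each a list of 2 entries, a list of its own where there are three numbers: the shift along the world's x, y, z in m, then the turn, a rotation vector about the world's x, y, z in rad. A call has 1 to 5 rows; each row is the pose to reach, as a shift and turn from the pose commanded when the call began; what a row does not reach only later rows make up. A row lasts 1/8 s, in which the tool goes at most 62.5 mm and 10.7 degrees, less where a joint would pass 70% of its speed; a pose out of reach is approached as far as the arm can. A call with a gripper value outside its range is refused whole. "grip" is the closure, from -1 (fully open) to 1 (shut), so that 0 is half open, set as the call begins (left out, the last holds). The fingers move at their own pace and stop on an object; the grip force is fixed at half the most. Time passes only in rows, so rows that repeat a pose let the fingers close. It gives the time, the measured TCP pose, the force, the opening and the grip force at its end, in the units of the state.
- arm.get_obs(): the state, without advancing time (a new reading comes with each control period).
- arm.grab_frame(name): name is "scene" or "side" or "wrist"; returns a dict with "color" (384x512x3 uint8, red, green, blue), "camera_matrix" (3x3 intrinsics, pixels), "rvec" (rotation vector, rad) and "tvec" (3), from world to camera coordinates, as OpenCV has them. Camera axes: x right, y down, z forward; pixel columns grow to the right and rows downward; lengths in m; the calibration is good to about 2 mm. A picture is of the moment at which its call begins. There is no depth.
- arm.finish_job(): hands the job in; it is judged then, once.
The state is a dict: "clock": time; "qpos": joint angles; "joint_velocities": joint speeds; "tau": joint torques, N m; "ee_pos": TCP position; "orientation": TCP orientation; "ft_force": force on the tool from outside, world axes, zero at the start; "torque": the same for the moment, N m; "grip_width": finger opening in m; "finger_force": force on a finger pad.
Only numpy, scipy, OpenCV 4.12 (cv2) and the standard library are available. Lean on these libraries where they do the work, as an engineer would, in place of code of your own. Each camera call takes 0.05 s, during which the arm holds its last target. There are 200 camera calls.

TASK

Take the control pack off its sloping charger by its case, not by the dial, lay it flat with the dial up on the yellow mat and let go of it. Then turn only the small black inner knob until its white pointer line stands at the red dot, leaving the silver outer ring on its yellow mark. Do not drop the pack, and leave everything else on the bench where it is.

Things in the scene. Friction and masses are not known exactly. Their poses are not given: they have to be found in the camera images.
- pack: Loose control pack of a carving tool, 160 mm long (x), 0.4 to 0.6 kg. Origin: centre of its flat underside; z out of the dial face, x towards the battery end. Teal dial head (x -80 to -6 mm) 70 wide, 38 thick; black battery grip (x -6 to 80) 52 wide (y), 34 thick. Starts leaning in the charger, dial up, x axis 35 deg above level, battery end upper. Laid flat, it stays put while the knob turns.
- case_grip (a point): Point inside the battery grip, 36 mm from the pack's origin along its x and 24 mm above its underside: a good place to hold the pack, fingers on the two 52 mm apart side faces (pack y). The charger's bed beneath is only 36 mm wide here, so fingers pass beside it.
- limit_ring: Silver knurled outer ring of the dial, 50 mm in diameter, from 38 to 48 mm above the pack's underside (10 mm high). Origin on the dial axis at its foot, axes as the pack's when its joint reads 0. It has a black index line. Must not be turned.
- limit (a joint): Angle of the outer ring, rad, growing clockwise seen from above the dial; starts at about 0, where its black index line stands at the yellow mark. It turns very easily (0.012 N m), so a finger rubbing on its top or side drags it.
- speed_knob: Black fluted inner knob, a cylinder 30 mm in diameter, coaxial with the ring, rising to 24 mm above the ring's top (it spans 49 to 72 mm above the pack's underside, 1 mm clear of the ring). Origin on the dial axis, level with the ring's top. It can be pinched across at any angle.
- speed (a joint): Angle of the inner knob, rad, growing clockwise seen from above the dial, range 0 to 4.71. At 0 the white pointer line stands 135 degrees counter-clockwise from the red dot; it stands at the red dot at 2.356. Starts between 0.2 and 1.4. Friction 0.03 N m; it stays where it is left. The ring does not follow the knob of itself.
- red_dot (a point): The red dot, 7 mm, on the case face at the battery side of the dial: 29.5 mm from the dial axis along the pack's +x, 38 mm above its underside. Six small white dots stand 45 deg apart on the same circle.
- yellow_mark (a point): The yellow mark, 8 by 4 mm, on the case face on the other side of the dial, 30.5 mm from the dial axis along the pack's -x.
- knob_top (a point): Centre of the inner knob's top face, on the dial axis (pack x -43, y 0 mm, parallel to z), 72 mm above the pack's underside.
- pointer_tip (a point): Outer end of the white pointer line on the knob's top face, 14.5 mm from the dial axis.
- charger: Fixed pale grey charging stand on a 170 by 92 mm base; origin at the base's centre on the bench. Its bed slopes up to its +x at 35 deg, 70 mm above the bench under the pack's origin. The pack's dial end rests on a foot ledge 16 mm high (square to the bed) between two cheeks 14 mm high, 30 mm long, 3 mm play each side; the pack lifts straight up out of it.
- mat: Fixed yellow bench mat, 280 mm (x) by 240 mm (y), 4 mm thick. Origin at the centre of its underside, on the bench; top at 4 mm. A gouge lies along its -y edge and a small carving at its +x +y corner; its middle is free.
- gouge: Bystander: carving gouge with pale octagonal handle, 190 mm long along its x, 24 mm thick, lying on the mat along its -y edge. Origin at mid-length on its underside.
- rosette: Bystander: practice carving, wooden block 75 by 50 by 26 mm, on the mat's +x +y corner. Origin centre of the underside.
- burr_tin: Bystander: round steel tin, 70 mm in diameter, 27 mm high, behind the charger. Origin centre of the underside.
- mallet: Bystander: dark wooden carver's mallet standing on its head, 84 mm in diameter, 218 mm high. Origin centre of the underside.
- oil_bottle: Bystander: amber glass oil bottle, 54 mm in diameter, 125 mm high. Origin centre of the underside.
- brush: Bystander: flat brush 200 mm long, lying on the bench. Origin at mid-length on its underside.
- honing_stone: Bystander: honing stone in a wooden holder, 170 by 50 by 26 mm, in the middle of the bench. Origin centre of the underside.
- skew: Bystander: carving gouge with orange octagonal handle, 210 mm long, lying on the bench at the right. Origin at mid-length on its underside.
Mind the look-alikes: they are no part of the job. Of the things like the pack, leave any that is blue; of the rest the larger one is meant.

How it is judged:
By the outcome, as a careful person would: the job done as asked, in the order asked, and still so for the second after the job is handed in, with the robot touching nothing.
It also fails if it takes over 58 s, if anything falls off the work surface, if the arm or the gripper's body presses on something with over 40 N, if the wrist force passes 120 N, or if a joint passes its speed limit or range.

## Working session

There is one attempt and no reset: what is moved stays moved. The work goes in short steps, Python scripts to look and compute and a tool call to move; the robot and the scene stay as the last step left them, time stands still between calls to the robot, and variables do not carry over. Pictures are saved under pics/ and viewed, at most 10 in all, crops included, and the job is handed in when it is done.

Besides the shell and the picture viewer there is one more tool, called after "Call:" in YAML: its name, and indented under it one key for each argument. step_arm: Moves the arm, as the interface text tells. Its arguments: {"type":"object","properties":{"series":{"type":"array"},"grip":{"type":"number"}},"required":["series"]}

```bash
mkdir -p pics; ls
cat > h.py <<'E'
import numpy as np, cv2
from cell import arm
def grab(n,fn=None):
    f=arm.grab_frame(n)
    if fn: cv2.imwrite('pics/'+fn,cv2.cvtColor(f['color'],cv2.COLOR_RGB2BGR))
    np.savez('last_%s.npz'%n,**{k:np.array(f[k]) for k in f})
    return f
def load(n): return dict(np.load('last_%s.npz'%n))
def ray(f,uv):
    R,_=cv2.Rodrigues(np.array(f['rvec'],float)); t=np.array(f['tvec'],float).ravel()
    d=R.T@np.linalg.inv(f['camera_matrix'])@np.array([uv[0],uv[1],1.]); return -R.T@t,d/np.linalg.norm(d)
def atz(f,uv,z):
    c,d=ray(f,uv); return c+d*(z-c[2])/d[2]
def tri(obs):
    A=0;b=0
    for f,uv in obs:
        c,d=ray(f,uv);P=np.eye(3)-np.outer(d,d);A=A+P;b=b+P@c
    p=np.linalg.solve(A,b); res=[np.linalg.norm((np.eye(3)-np.outer(ray(f,uv)[1],ray(f,uv)[1]))@(p-ray(f,uv)[0])) for f,uv in obs]
    return p,res
def proj(f,P):
    return cv2.projectPoints(np.array(P,float).reshape(-1,3),np.array(f['rvec'],float),np.array(f['tvec'],float),np.array(f['camera_matrix'],float),None)[0].reshape(-1,2)
E
python3 - <<'E'
from h import *
a=grab('scene');b=grab('side')
im=np.vstack([cv2.resize(a['color'],(800,600)),])
cv2.imwrite('pics/a.png',im[...,::-1]);cv2.imwrite('pics/b.png',cv2.resize(b['color'],(800,600))[...,::-1])
print(arm.get_obs())
for f in(a,b):print(ray(f,(256,192)))
E
```

```text
pics
{'clock': 0.1, 'qpos': array([-1.25957903e+00,  3.00404428e-01,  1.52151781e+00,  9.18704629e-06,
        1.32070555e+00, -6.65666471e-02]), 'joint_velocities': array([-0.00043676,  0.00102028, -0.00108352, -0.0011291 , -0.00166493,
       -0.00089714]), 'tau': array([ 4.04448219e-03, -5.32638717e+01, -3.53284979e+01,  7.10049109e-02,
        2.34556070e-02, -5.60051922e-05]), 'ee_pos': array([ 0.20281776, -0.51098386,  0.20494967]), 'orientation': array([-5.14245640e-04,  9.82212976e-01,  1.87769547e-01, -5.87373825e-05]), 'ft_force': array([-0.28306611,  0.06887125, -0.21091363]), 'torque': array([ 0.03824616,  0.00488488, -0.0113805 ]), 'finger_force': 0.0, 'grip_width': 0.09435315837028192}
(array([ 0.96200391, -0.61003118,  1.0731269 ]), array([-0.38567842,  0.48406888, -0.78544858]))
(array([0.39205679, 0.82281946, 0.99216294]), array([ 0.06225309, -0.6755441 , -0.73468682]))
```

View pics/a.png

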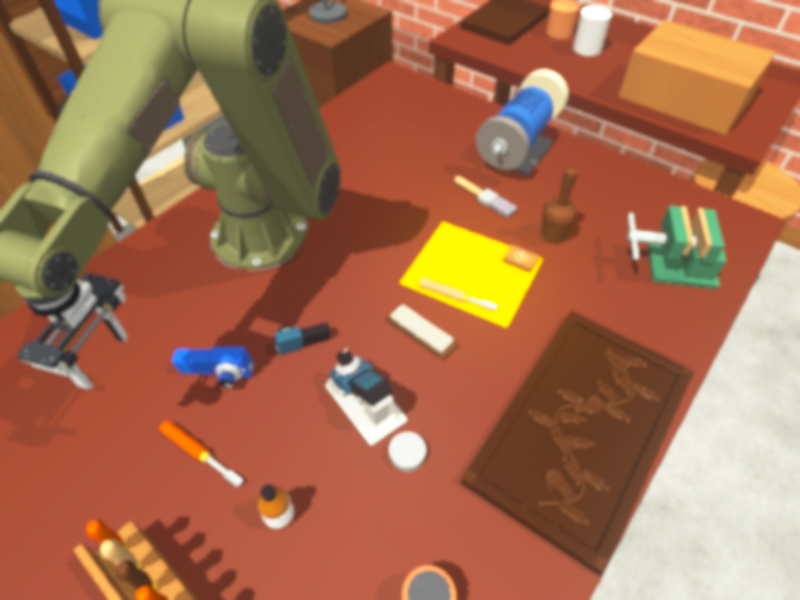

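View pics/b.png

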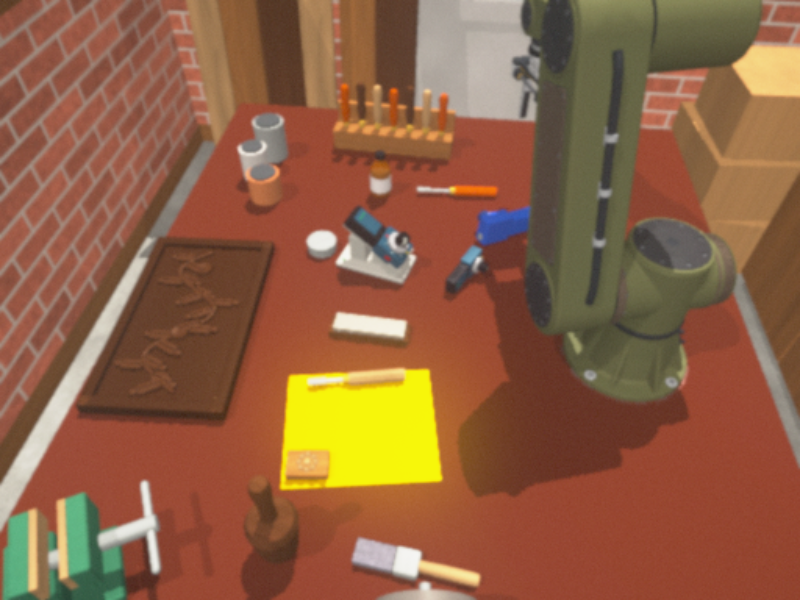

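The scene picture shows the larger teal pack on the charger at (355,385), with its knob at (346,357), the mat at (472,272), and the small teal and blue look-alikes to the left. In the side picture the pack is at (378,240), its knob at (402,241), and the mat at (360,428).

Run:
```python
from h import *
np.set_printoptions(precision=4,suppress=True)
a=load('scene');b=load('side');s=1.5625
m=lambda p:np.array(p)/s
print('mat scene',[atz(a,m(p),.004)[:2] for p in[(443,222),(543,262),(507,325),(401,281)]])
print('mat side',[atz(b,m(p),.004)[:2] for p in[(290,374),(429,370),(441,481),(281,487)]])
print('knob',tri([(a,m((345,354))),(b,m((402,240)))]), atz(a,m((345,354)),.104),atz(b,m((402,240)),.104))
print('base',[atz(b,m(p),.0)[:2] for p in[(338,265),(405,283),(415,258)]],[atz(a,m(p),.0)[:2] for p in[(325,387),(373,443),(407,418)]])
for n,f,(x,y,w,h) in(('a',a,(195,210,75,80)),('b',b,(205,120,75,70))):
    cv2.imwrite(f'pics/c{n}.png',cv2.resize(f['color'][y:y+h,x:x+w],(w*8,h*7 if 0 else h*8)[:2] if h*8<=600 else (w*7,h*7),interpolation=cv2.INTER_CUBIC)[...,::-1])
i1=cv2.imread('pics/ca.png');i2=cv2.imread('pics/cb.png');i1=cv2.resize(i1,(375,400));i2=cv2.resize(i2,(375,350))
cv2.imwrite('pics/c.png',np.hstack([i1,np.vstack([i2,np.zeros((50,375,3),np.uint8)])]))
```

```text
mat scene [array([0.364 , 0.3283]), array([0.6451, 0.3639]), array([0.6759, 0.142 ]), array([0.4024, 0.097 ])]
mat side [array([0.6738, 0.1393]), array([0.398 , 0.0988]), array([0.3604, 0.3344]), array([0.6353, 0.3755])]
knob (array([ 0.4811, -0.1852,  0.0948]), [np.float64(0.0014824151909060162), np.float64(0.0014824151909059364)]) [ 0.4841 -0.1895  0.104 ] [ 0.4815 -0.1739  0.104 ]
base [array([ 0.6335, -0.1852]), array([ 0.4702, -0.1437]), array([ 0.4545, -0.2298])] [array([ 0.4545, -0.2332]), array([ 0.6164, -0.2672]), array([ 0.6365, -0.1823])]
```

View pics/c.png

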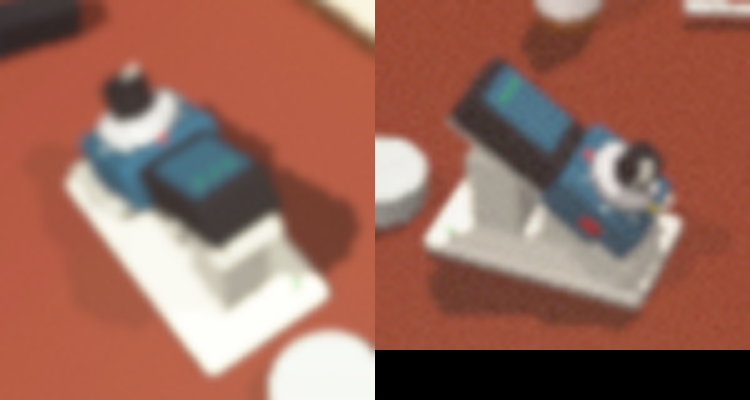

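The crops confirm that the pack's battery end is the upper one, pointing along the charger's +x (yaw about -13°). The knob is at the lower end. Next I work out a standoff pose square to the pack.

```bash
cat >> h.py <<'E'
from scipy.spatial.transform import Rotation as Ro
def Rt(yaw,tilt):
    "tool rotation: z down tilted towards u(yaw) by tilt; x_t along pack x"
    c,s=np.cos(yaw),np.sin(yaw);u=np.array([c,s,0]);k=np.array([0,0,1.])
    x=np.cos(tilt)*u+np.sin(tilt)*k; z=np.sin(tilt)*u-np.cos(tilt)*k
    return np.c_[x,np.cross(z,x),z]
def delta(p,R):
    o=arm.get_obs();q=o['orientation'];R0=Ro.from_quat([q[1],q[2],q[3],q[0]])
    print('shift',np.round(np.array(p)-o['ee_pos'],4),'turn',np.round((Ro.from_matrix(R)*R0.inv()).as_rotvec(),4),'q',np.round(o['qpos'],2),'t',o['clock'])
E
python3 - <<'E'
from h import *
delta([.5136,-.1994,.1927],Rt(np.radians(-13.2),np.radians(35)))
a=load('scene');b=load('side');s=1.5625
print('mallet',atz(a,np.array((558,238))/s,.0),atz(b,np.array((273,550))/s,0))
E
```

```text
shift [ 0.3108  0.3116 -0.0122] turn [ 0.0446 -0.6185 -0.5892] q [-1.26  0.3   1.52  0.    1.32 -0.07] t 0.1
mallet [0.63323516 0.4655268  0.        ] [0.62366697 0.48057736 0.        ]
```

Call:
step_arm:
  series:
    - [[0.05,0.05,0.08],[0.0,-0.05,-0.05]]
    - [[0.31,0.31,0.05],[0.045,-0.62,-0.59]]
    - [[0.31,0.31,0.05],[0.045,-0.62,-0.59]]
    - [[0.31,0.31,0.05],[0.045,-0.62,-0.59]]
    - [[0.31,0.31,0.05],[0.045,-0.62,-0.59]]
  grip: -1

```text
clock: 0.72
ee_pos: [0.4097, -0.304, 0.2545]
orientation: [0.034, 0.951, -0.1, 0.289]
ft_force: [1.8, -0.0, 0.6]
grip_width: 0.0939
finger_force: 0.0
```

Run:
```python
from h import *
delta([.5136,-.1994,.1927],Rt(np.radians(-13.2),np.radians(35)))
```

```text
shift [ 0.1039  0.1046 -0.0618] turn [ 0.0015 -0.0203 -0.0184] q [-0.9  -0.1   1.95  0.48  0.87  0.65] t 0.725
```

Call:
step_arm:
  series:
    - [[0.09,0.095,-0.05],[0.0,0.0,0.0]]
    - [[0.09,0.095,-0.05],[0.0,0.0,0.0]]
    - [[0.09,0.095,-0.05],[0.0,0.0,0.0]]
    - [[0.09,0.095,-0.05],[0.0,0.0,0.0]]

```text
clock: 1.23
ee_pos: [0.4991, -0.2091, 0.2036]
orientation: [0.033, 0.953, -0.097, 0.287]
ft_force: [-0.5, 0.1, 0.1]
grip_width: 0.0939
finger_force: 0.0
```

Run:
```python
from h import *
f=grab('wrist')
cv2.imwrite('pics/w1.png',cv2.resize(f['color'],(800,600))[...,::-1])
R=Rt(np.radians(-13.2),np.radians(35));delta([.5136,-.1994,.1927],R)
o=np.array([.555,-.209,.07]);P=R@np.diag([1,-1,-1])
for n,p in dict(red=(-13.5,0,38),yel=(-73.5,0,38),knob=(-43,0,72),e1=(80,26,34),e2=(80,-26,34),f1=(-6,26,34),f2=(-6,-26,34)).items(): print(n,proj(f,o+P@np.array(p)/1e3)*1.5625)
```

```text
shift [ 0.0148  0.0106 -0.0114] turn [ 0.0025 -0.0257 -0.0246] q [-0.56 -0.    1.98  0.32  0.63  1.  ] t 1.275
red [[381.29774034 346.88384576]]
yel [[380.291609   416.67770841]]
knob [[378.2072415  407.85439578]]
e1 [[345.01557584 217.55018046]]
e2 [[421.79721434 219.72339857]]
f1 [[346.63332125 334.34937887]]
f2 [[416.77022876 336.32223163]]
```

View pics/w1.png

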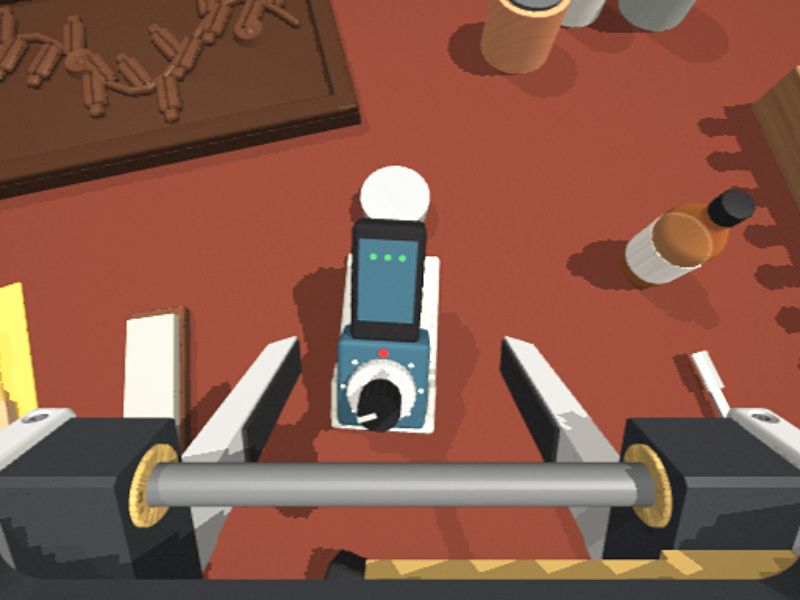

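The wrist picture shows the battery grip's corners at (355,221), (427,222), (352,337) and (418,341), the red dot at (384,353) and the yellow mark hidden. The knob is at about (380,407) with its pointer towards (359,418). Now I fit the pack pose.

Run:
```python
from h import *
from scipy.optimize import least_squares as ls
f=load('wrist');s=1.5625
M=np.array([(80,26,34),(80,-26,34),(-6,26,34),(-6,-26,34),(-13.5,0,38),(-43,0,72)])/1e3
U=np.array([(354,221),(427,222),(352,337),(418,340),(384,353),(380,406)])/s
def model(v,t=np.radians(35)): return np.array([v[0],v[1],v[2]])+M@(Rt(v[3],t)@np.diag([1,-1,-1])).T
for fixz in(0,1):
    fun=lambda v:np.r_[(proj(f,model(v))-U).ravel(),(v[2]-.07)/.001*(1 if fixz else .1)]
    r=ls(fun,[.555,-.209,.07,-.23],x_scale=[.01,.01,.01,.1]);print(r.x,np.degrees(r.x[3]),np.round(r.fun*s,1))
v=r.x;R=Rt(v[3],np.radians(35));P=R@np.diag([1,-1,-1]);o=v[:3]
tcp=o+P@np.array([.036,0,.005]);print('tcp',tcp);delta(tcp+P@[0,0,.06],R);delta(tcp,R)
a=load('side');print('side knob',proj(a,o+P@np.array([-.043,0,.072]))*s,'scene',proj(load('scene'),o+P@np.array([-.043,0,.072]))*s)
```

```text
[ 0.55370265 -0.2119423   0.06510679 -0.25694622] -14.721933873473676 [-1.8 -0.1  0.7  2.9 -1.3 -1.4  1.8 -0.7  0.5 -4.2  0.1  2.9 -0.8]
[ 0.55268378 -0.21184159  0.06921459 -0.2570305 ] -14.726763045867488 [-2.3 -1.5  1.3  1.5 -1.7 -1.1  2.2 -0.3  0.5 -3.7 -0.   4.3 -1.2]
tcp [ 0.57843082 -0.21860906  0.0939591 ]
shift [ 0.0463  0.0002 -0.061 ] turn [ 0.0021 -0.0257 -0.0512] q [-0.56 -0.    1.98  0.32  0.63  1.  ] t 1.275
shift [ 0.0796 -0.0086 -0.1101] turn [ 0.0021 -0.0257 -0.0512] q [-0.56 -0.    1.98  0.32  0.63  1.  ] t 1.275
side knob [[404.0667604  234.76609583]] scene [[342.05486596 353.69532559]]
```

Call:
step_arm:
  series:
    - [[0.046,0.0,-0.061],[0.002,-0.025,-0.051]]
    - [[0.046,0.0,-0.061],[0.002,-0.025,-0.051]]
    - [[0.062,-0.004,-0.085],[0.002,-0.025,-0.051]]
    - [[0.079,-0.009,-0.11],[0.002,-0.025,-0.051]]
    - [[0.079,-0.009,-0.11],[0.002,-0.025,-0.051]]

```text
clock: 1.9
ee_pos: [0.5774, -0.22, 0.0937]
orientation: [0.039, 0.946, -0.123, 0.297]
ft_force: [-0.2, -0.3, -0.5]
grip_width: 0.0941
finger_force: 0.0
```

Run:
```python
from h import *
R=Rt(-.257,np.radians(35));delta([.5784,-.2186,.0940],R);print(arm.get_obs()['ft_force'])
f=grab('wrist');cv2.imwrite('pics/w2.png',cv2.resize(f['color'],(800,600))[...,::-1])
```

```text
shift [0.001  0.0014 0.0003] turn [-0.0006 -0.0022  0.0011] q [-0.48  0.32  1.91  0.39  0.33  1.02] t 1.9
[-0.16659809 -0.260507   -0.52679197]
```

View pics/w2.png

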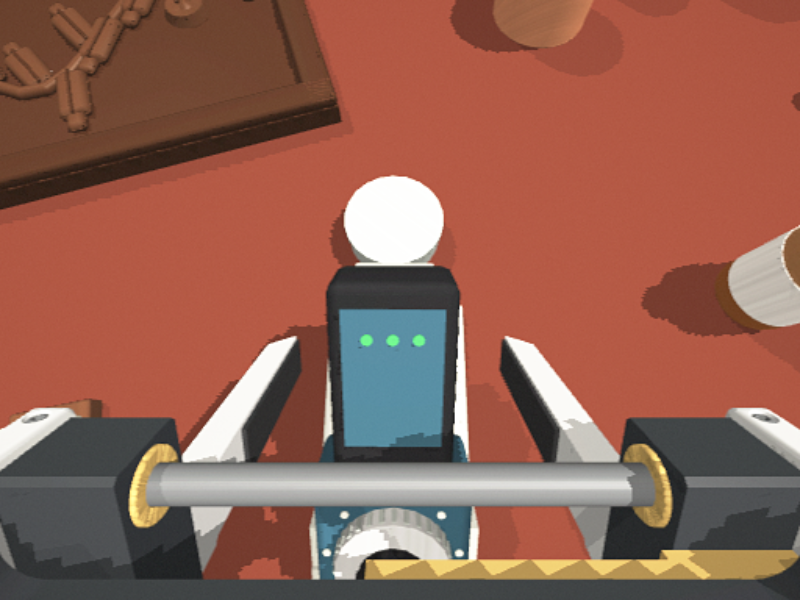

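The fingers straddle the grip, with the pack's centre line at column 394 against a finger centre of 400. That is about 2 mm off, so I correct it and close.

Call:
step_arm:
  series:
    - [[0.001,0.003,0.0],[0.0,0.0,0.0]]
    - [[0.001,0.003,0.0],[0.0,0.0,0.0]]

```text
clock: 2.2
ee_pos: [0.5789, -0.2162, 0.0957]
orientation: [0.039, 0.946, -0.122, 0.299]
ft_force: [1.0, 0.4, 0.1]
grip_width: 0.094
finger_force: 0.0
```

Call:
step_arm:
  series:
    - [[0,0,0],[0,0,0]]
    - [[0,0,0],[0,0,0]]
    - [[0,0,0],[0,0,0]]
    - [[0,0,0],[0,0,0]]
    - [[0,0,0],[0,0,0]]
  grip: 1

```text
clock: 2.82
ee_pos: [0.5789, -0.2162, 0.0943]
orientation: [0.039, 0.946, -0.123, 0.298]
ft_force: [0.1, -1.3, -1.0]
grip_width: 0.0517
finger_force: 30.0
```

Call:
step_arm:
  series:
    - [[0,0,0.015],[0,0,0]]
    - [[0,0,0.04],[0,0,0]]
    - [[0,0,0.07],[0,0,0]]
    - [[0,0,0.1],[0,0,0]]
    - [[0,0,0.1],[0,0,0]]

```text
clock: 3.45
ee_pos: [0.5794, -0.2165, 0.1968]
orientation: [0.04, 0.945, -0.122, 0.3]
ft_force: [-0.6, 0.2, -4.7]
grip_width: 0.052
finger_force: 30.0
```

Run:
```python
from h import *
# lay: pack origin at mat (.51,.232), pack yaw: mat yaw ~8.5deg
yaw=np.radians(8.5);R=Rt(yaw,0);o=np.array([.51,.232,.004]);P=R@np.diag([1,-1,-1])
tcp=o+P@np.array([.036,0,.005]);print(tcp)
delta(tcp+[0,0,.15],R);print(arm.get_obs()['ft_force'])
```

```text
[0.54560457 0.23732114 0.009     ]
shift [-0.0338  0.4538 -0.0378] turn [0.0352 0.6174 0.3929] q [-0.47  0.17  1.83  0.23  0.55  1.2 ] t 3.45
[-0.62469267  0.22420555 -4.70666341]
```

Call:
step_arm:
  series:
    - [[-0.002,0.03,0.0],[0.002,0.04,0.025]]
    - [[-0.005,0.075,0.0],[0.006,0.1,0.065]]
    - [[-0.01,0.125,0.0],[0.01,0.17,0.11]]
    - [[-0.013,0.175,0.0],[0.014,0.24,0.15]]
    - [[-0.017,0.225,0.0],[0.018,0.31,0.2]]

```text
clock: 4.08
ee_pos: [0.561, 0.0104, 0.1929]
orientation: [0.019, 0.989, -0.022, 0.148]
ft_force: [0.6, 0.2, -4.4]
grip_width: 0.0519
finger_force: 30.0
```

Call:
step_arm:
  series:
    - [[-0.004,0.05,0.0],[0.004,0.07,0.045]]
    - [[-0.008,0.1,0.0],[0.008,0.14,0.09]]
    - [[-0.012,0.15,-0.01],[0.012,0.2,0.13]]
    - [[-0.015,0.2,-0.025],[0.016,0.27,0.17]]
    - [[-0.017,0.225,-0.035],[0.018,0.305,0.19]]

```text
clock: 4.7
ee_pos: [0.5439, 0.2359, 0.1567]
orientation: [-0.001, 0.997, 0.074, -0.003]
ft_force: [-0.1, -0.5, -4.1]
grip_width: 0.0519
finger_force: 30.0
```

Run:
```python
from h import *
R=Rt(np.radians(8.5),0)
delta([.5456,.2373,.159],R);print(arm.get_obs()['ft_force'],arm.get_obs()['grip_width'])
b=grab('side');cv2.imwrite('pics/s3.png',cv2.resize(b['color'][150:340,130:350],(800,600) if 0 else (660,570),interpolation=cv2.INTER_CUBIC)[...,::-1])
```

```text
shift [0.0017 0.0014 0.0023] turn [-0.001  -0.0057  0.001 ] q [0.35 0.44 1.45 0.   1.26 1.77] t 4.7
[-0.05884368 -0.45421707 -4.07390928] 0.05191786265012612
```

View pics/s3.png

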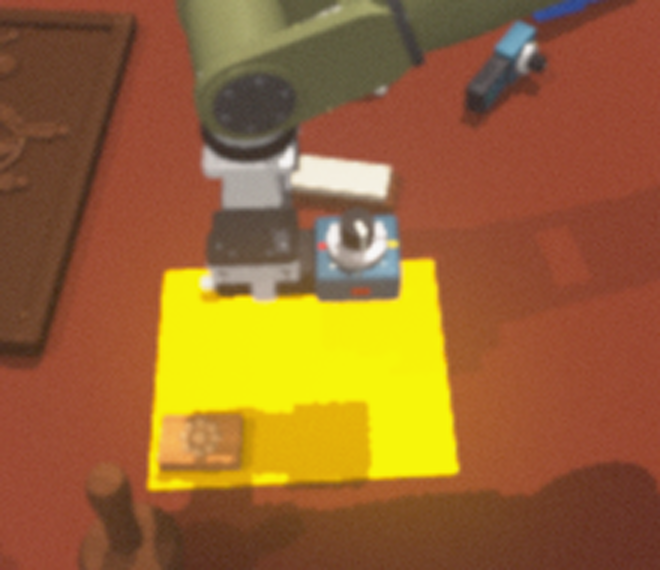

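The pack hangs level and dial up, with its head at (357,258) in the crop, over the free middle of the mat. The rosette at (202,440) and the gouge are clear of it. I lower it.

Call:
step_arm:
  series:
    - [[0.001,0.001,-0.03],[-0.001,-0.006,0.001]]
    - [[0.001,0.001,-0.07],[-0.001,-0.006,0.001]]
    - [[0.001,0.001,-0.11],[-0.001,-0.006,0.001]]
    - [[0.001,0.001,-0.132],[-0.001,-0.006,0.001]]
    - [[0.001,0.001,-0.132],[-0.001,-0.006,0.001]]

```text
clock: 5.38
ee_pos: [0.5444, 0.2342, 0.0247]
orientation: [0.0, 0.997, 0.073, 0.0]
ft_force: [0.0, -0.5, -4.0]
grip_width: 0.0518
finger_force: 30.0
```

Call:
step_arm:
  series:
    - [[0,0,-0.003],[0,0,0]]
    - [[0,0,-0.006],[0,0,0]]
    - [[0,0,-0.009],[0,0,0]]
    - [[0,0,-0.009],[0,0,0]]

```text
clock: 5.88
ee_pos: [0.5459, 0.2348, 0.0183]
orientation: [-0.0, 0.997, 0.073, 0.002]
ft_force: [-0.3, 0.3, -3.7]
grip_width: 0.0517
finger_force: 30.0
```

Call:
step_arm:
  series:
    - [[0,0,-0.001],[0,0,0]]
    - [[0,0,-0.002],[0,0,0]]
    - [[0,0,-0.003],[0,0,0]]
    - [[0,0,-0.003],[0,0,0]]

```text
clock: 6.38
ee_pos: [0.5459, 0.2348, 0.0152]
orientation: [-0.0, 0.997, 0.073, 0.002]
ft_force: [-0.5, -0.3, -4.4]
grip_width: 0.0516
finger_force: 30.0
```

Call:
step_arm:
  series:
    - [[0,0,-0.001],[0,0,0]]
    - [[0,0,-0.002],[0,0,0]]
    - [[0,0,-0.003],[0,0,0]]
    - [[0,0,-0.003],[0,0,0]]

```text
clock: 6.88
ee_pos: [0.5459, 0.2348, 0.0122]
orientation: [-0.0, 0.997, 0.073, 0.002]
ft_force: [-0.1, 0.9, -4.6]
grip_width: 0.052
finger_force: 30.0
```

Call:
step_arm:
  series:
    - [[0,0,-0.0005],[0,0,0]]
    - [[0,0,-0.001],[0,0,0]]
    - [[0,0,-0.0015],[0,0,0]]
    - [[0,0,-0.0015],[0,0,0]]

```text
clock: 7.38
ee_pos: [0.5459, 0.2348, 0.0107]
orientation: [-0.0, 0.997, 0.073, 0.002]
ft_force: [-0.3, -0.4, -4.6]
grip_width: 0.0515
finger_force: 30.0
```

Call:
step_arm:
  series:
    - [[0,0,-0.0005],[0,0,0]]
    - [[0,0,-0.001],[0,0,0]]
    - [[0,0,-0.0015],[0,0,0]]
    - [[0,0,-0.0015],[0,0,0]]

```text
clock: 7.88
ee_pos: [0.5459, 0.2348, 0.0092]
orientation: [-0.0, 0.997, 0.073, 0.002]
ft_force: [-0.3, -1.0, -4.4]
grip_width: 0.0517
finger_force: 30.0
```

Call:
step_arm:
  series:
    - [[0,0,-0.0005],[0,0,0]]
    - [[0,0,-0.001],[0,0,0]]
    - [[0,0,-0.001],[0,0,0]]

```text
clock: 8.25
ee_pos: [0.546, 0.2349, 0.0085]
orientation: [-0.0, 0.997, 0.073, 0.002]
ft_force: [0.6, 0.2, -2.1]
grip_width: 0.0518
finger_force: 30.0
```

Call:
step_arm:
  series:
    - [[0,0,-0.0005],[0,0,0]]
    - [[0,0,-0.0005],[0,0,0]]

```text
clock: 8.5
ee_pos: [0.5461, 0.2349, 0.008]
orientation: [-0.0, 0.997, 0.073, 0.003]
ft_force: [1.3, -0.3, 0.5]
grip_width: 0.0521
finger_force: 30.0
```

Call:
step_arm:
  series:
    - [[0,0,-0.0005],[0,0,0]]
    - [[0,0,-0.0005],[0,0,0]]

```text
clock: 8.75
ee_pos: [0.5461, 0.2349, 0.0078]
orientation: [-0.0, 0.997, 0.073, 0.003]
ft_force: [-0.5, -2.2, 4.5]
grip_width: 0.0521
finger_force: 30.0
```

Call:
step_arm:
  series:
    - [[0,0,0],[0,0,0]]
    - [[0,0,0],[0,0,0]]
    - [[0,0,0],[0,0,0]]
    - [[0,0,0],[0,0,0]]
    - [[0,0,0],[0,0,0]]
  grip: -1

```text
clock: 9.38
ee_pos: [0.5459, 0.2348, 0.0073]
orientation: [-0.0, 0.997, 0.073, 0.002]
ft_force: [0.7, -0.0, -0.6]
grip_width: 0.0933
finger_force: 0.0
```

Call:
step_arm:
  series:
    - [[0,0,0.04],[0,0,0]]
    - [[0,0,0.09],[0,0,0]]
    - [[-0.05,-0.01,0.15],[0,0,0]]
    - [[-0.11,-0.016,0.17],[0,0,0]]
    - [[-0.15,-0.022,0.17],[0,0,0]]

```text
clock: 10.0
ee_pos: [0.3948, 0.2127, 0.1788]
orientation: [-0.001, 0.997, 0.073, 0.004]
ft_force: [-0.7, -0.6, 0.7]
grip_width: 0.0943
finger_force: 0.0
```

Run:
```python
from h import *
f=grab('wrist');cv2.imwrite('pics/w4.png',cv2.resize(f['color'],(800,600))[...,::-1])
R=Rt(np.radians(8.4),0);P=R@np.diag([1,-1,-1]);o=np.array([.5461,.2349,.004])-P@[.036,0,0]
for n,p in dict(red=(-13.5,0,38),yel=(-73.5,0,38),knob=(-43,0,72),e1=(80,26,34),f1=(-6,26,34),f2=(-6,-26,34)).items(): print(n,proj(f,o+P@np.array(p)/1e3)*1.5625)
print(arm.get_obs()['qpos'])
```

```text
red [[399.4780329 140.7867934]]
yel [[399.52815287 225.17415155]]
knob [[399.4616409  184.82736398]]
e1 [[360.08693225  -8.93933616]]
f1 [[363.32692905 130.11948422]]
f2 [[435.62573636 130.09248291]]
[ 4.15831464e-01  8.52165131e-02  1.84332510e+00 -9.23365447e-04
  1.20884288e+00  1.84059075e+00]
```

View pics/w4.png

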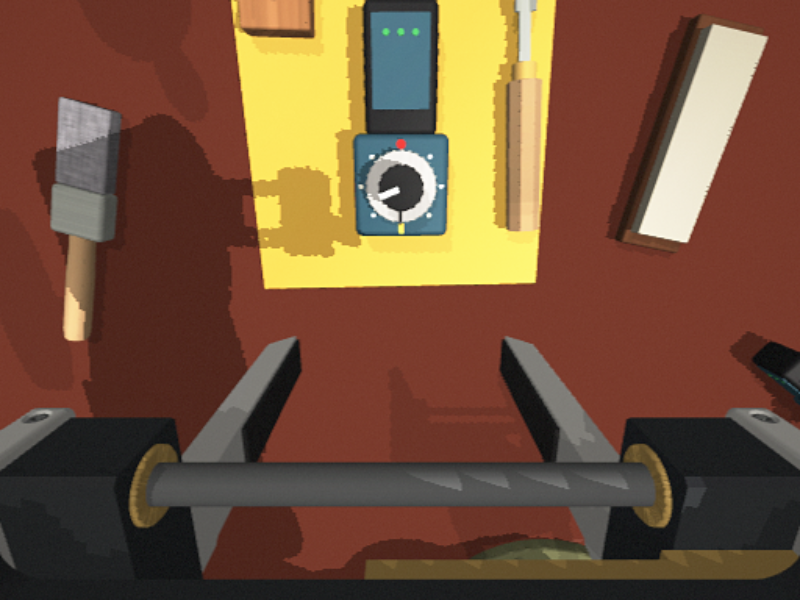

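The pack lies flat with the red dot at (401,144), the yellow mark at (401,229) with the ring index on it, and the knob centre at (401,188). The pointer end at (378,197) stands about 111° counter-clockwise of the red dot, so I need about 1.94 rad clockwise. I turn the wrist 90° the other way first, for range and a second view.

```bash
cat >> h.py <<'E'
def blobs(f,roi):
    x0,x1,y0,y1=roi;im=f['color'].astype(int);r,g,b=im[...,0],im[...,1],im[...,2]
    m=np.zeros(r.shape,bool);m[y0:y1,x0:x1]=1
    c=lambda k:np.argwhere(k&m)[:,::-1].mean(0) if (k&m).any() else None
    return c((r>170)&(g<90)&(b<90)),m
def dial(f,guess_c):
    "guess_c: dial axis xy. returns red xy, yellow xy, pointer angle ccw from red (rad)"
    c3=np.array([*guess_c,.076]);u=proj(f,c3)[0];s=np.linalg.norm(proj(f,c3+[.01,0,0])[0]-u)/.01
    im=f['color'].astype(int);r,g,b=im[...,0],im[...,1],im[...,2];Y,X=np.mgrid[:384,:512]
    d=np.hypot(X-u[0],Y-u[1])/s
    red=(r>150)&(g<90)&(b<90)&(d>.018)&(d<.042); yel=(r>150)&(g>130)&(b<110)&(d>.018)&(d<.036)
    blu=(b>r+20)&(d<.06)
    c=lambda k:atz(f,np.argwhere(k)[:,::-1].mean(0),.042)[:2]
    wh=(r>140)&(g>140)&(b>140)&(d<.0135)
    return c(red),c(yel),(red.sum(),yel.sum(),wh.sum()),wh,u
E
python3 - <<'E'
from h import *
f=load('wrist')
u8=np.radians(8.4);ax=np.array([.5461,.2349])-.079*np.array([np.cos(u8),np.sin(u8)]);print('pred axis',ax)
r,y,n,wh,u=dial(f,ax);print(r,y,n,u*1.5625)
d=r-y;print('len',np.linalg.norm(d),'yaw',np.degrees(np.arctan2(d[1],d[0])))
c=y+d*30.5/60;print('axis',c)
r,y,n,wh,u=dial(f,c)
p=np.array([atz(f,q,.076)[:2] for q in np.argwhere(wh)[:,::-1]]);m=p-c;print(len(p),m.mean(0))
a=np.arctan2(*m.mean(0)[::-1])-np.arctan2(d[1],d[0]);print('ccw from red deg',np.degrees(a))
delta([c[0]+.11*np.sin(u8),c[1]-.11,.18],Rt(u8+np.pi/2,0))
E
```

```text
pred axis [0.46794749 0.22335944]
[0.49563753 0.22677828] [0.45746139 0.22271468] (np.int64(27), np.int64(479), np.int64(56)) [399.4616409  184.82736398]
len 0.0383918031241606 yaw 6.07588065220723
axis [0.47686759 0.22478034]
270 [0.00498843 0.00122275]
ccw from red deg 7.696791072508842
shift [ 0.1032 -0.0971  0.0018] turn [-0.004   0.0026  1.571 ] q [ 0.42  0.09  1.84 -0.    1.21  1.84] t 10.05
```

Call:
step_arm:
  series:
    - [[0.02,-0.02,0.0],[0,0,0.18]]
    - [[0.04,-0.04,0.0],[0,0,0.36]]
    - [[0.06,-0.06,0.0],[0,0,0.54]]
    - [[0.08,-0.08,0.0],[0,0,0.72]]
    - [[0.09,-0.1,0.0],[0,0,0.9]]

```text
clock: 10.68
ee_pos: [0.4866, 0.112, 0.1771]
orientation: [-0.001, 0.865, 0.502, 0.002]
ft_force: [-0.5, 0.2, 0.5]
grip_width: 0.0938
finger_force: 0.0
```

Call:
step_arm:
  series:
    - [[0.0,0.0,0.0],[0,0,0.18]]
    - [[0.0,0.0,0.0],[0,0,0.36]]
    - [[0.0,0.0,0.0],[0,0,0.54]]
    - [[0.0,0.0,0.0],[0,0,0.67]]
    - [[0.0,0.0,0.0],[0,0,0.67]]

```text
clock: 11.3
ee_pos: [0.4859, 0.1128, 0.1772]
orientation: [-0.002, 0.654, 0.756, 0.001]
ft_force: [0.3, -0.5, 0.6]
grip_width: 0.0937
finger_force: 0.0
```

Run:
```python
from h import *
f=grab('wrist');print(arm.get_obs()['ee_pos'],arm.get_obs()['orientation'],arm.get_obs()['qpos'])
P=proj(f,[.467,.2235,.05])[0].astype(int);print(P)
x,y=P[0]-40,max(P[1]-40,0)
cv2.imwrite('pics/w5.png',cv2.resize(f['color'][y:y+80,x:x+80],(560,560),interpolation=cv2.INTER_NEAREST)[...,::-1]);print(x,y)
```

```text
[0.48593266 0.11285046 0.17727804] [-0.00173093  0.65520441  0.75544812  0.00152331] [0.15224886 0.2119887  1.69929693 0.0048918  1.23022966 0.00872969]
[253  80]
213 40
```

View pics/w5.png

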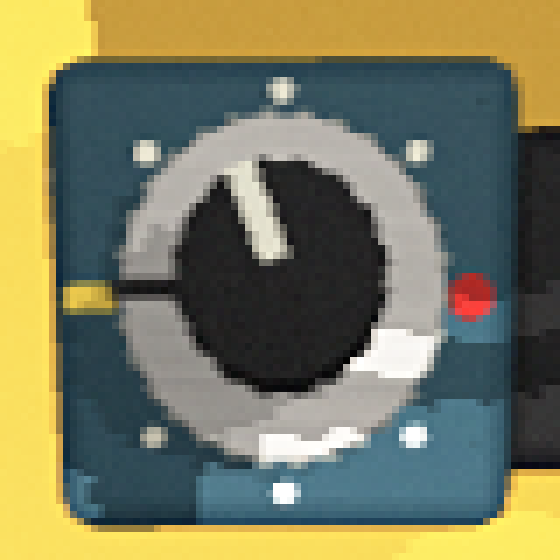

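The close view shows the red dot at (472,297), the yellow mark at (90,298) with the ring's black index on it, and the knob's top centre at about (280,264). The pointer tip at (242,168) stands about 111° counter-clockwise of the red dot.

Run:
```python
from h import *
np.set_printoptions(precision=4,suppress=True)
f=load('wrist');px=lambda q:np.array([213,40])+np.array(q)/7-.5
g=lambda q,z:atz(f,px(q),z)[:2]
r,y=g((472,297),.042),g((90,298),.042);d=r-y;print(r,y,np.linalg.norm(d),np.degrees(np.arctan2(d[1],d[0])))
c1=y+d*30.5/60;D=[g(q,.042) for q in[(282,90),(285,493),(146,153),(414,436),(418,152),(154,437)]];c2=np.mean(D,0);c3=g((280,264),.076)
print(c1,c2,c3)
c,t=g((280,264),.076),g((242,168),.076);v=t-c;print('ccw',np.degrees(np.arctan2(v[1],v[0])-np.arctan2(d[1],d[0])),np.linalg.norm(v))
delta([.467,.223,.18],Rt(np.radians(98.4),0))
```

```text
[0.4956 0.2268] [0.4362 0.218 ] 0.06012892141586106 8.429423716257311
[0.4664 0.2225] [0.4662 0.2225] [0.466  0.2237]
ccw 112.76185573333885 0.013348829374200982
shift [-0.0189  0.1101  0.0027] turn [-0.0046 -0.0006  0.0047] q [0.15 0.21 1.7  0.   1.23 0.01] t 11.35
```

Call:
step_arm:
  series:
    - [[-0.01,0.055,0.0],[-0.005,0,0.005]]
    - [[-0.02,0.11,0.0],[-0.005,0,0.005]]
    - [[-0.02,0.11,-0.05],[-0.005,0,0.005]]
    - [[-0.02,0.11,-0.08],[-0.005,0,0.005]]
    - [[-0.02,0.11,-0.08],[-0.005,0,0.005]]

```text
clock: 11.98
ee_pos: [0.4649, 0.2225, 0.0957]
orientation: [-0.001, 0.653, 0.757, -0.002]
ft_force: [0.5, -0.3, 0.5]
grip_width: 0.0939
finger_force: 0.0
```

Run:
```python
from h import *
delta([.4662,.2225,.058],Rt(np.radians(98.4),0))
```

```text
shift [ 0.0013 -0.     -0.0377] turn [ 0.0019 -0.0042 -0.001 ] q [ 0.38  0.35  1.73 -0.    1.07  0.23] t 11.975
```

Call:
step_arm:
  series:
    - [[0.001,0.0,-0.02],[0.002,-0.004,0]]
    - [[0.001,0.0,-0.037],[0.002,-0.004,0]]
    - [[0.001,0.0,-0.037],[0.002,-0.004,0]]
    - [[0.001,0.0,-0.037],[0.002,-0.004,0]]

```text
clock: 12.48
ee_pos: [0.4674, 0.223, 0.0611]
orientation: [0.001, 0.652, 0.758, 0.002]
ft_force: [0.3, 0.1, 0.3]
grip_width: 0.0938
finger_force: 0.0
```

Run:
```python
from h import *
delta([.4662,.2225,.058],Rt(np.radians(98.4),0))
```

```text
shift [-0.0012 -0.0005 -0.0031] turn [-0.0019  0.0043 -0.0027] q [0.37 0.4  1.76 0.   0.98 0.22] t 12.475
```

Call:
step_arm:
  series:
    - [[-0.001,0.0,-0.002],[-0.001,0.002,0]]
    - [[-0.001,0.0,-0.002],[-0.001,0.002,0]]

```text
clock: 12.72
ee_pos: [0.466, 0.2229, 0.0585]
orientation: [0.0, 0.652, 0.758, 0.001]
ft_force: [0.2, -0.6, 0.5]
grip_width: 0.0934
finger_force: 0.0
```

Call:
step_arm:
  series:
    - [[0,0,0],[0,0,0]]
    - [[0,0,0],[0,0,0]]
    - [[0,0,0],[0,0,0]]
    - [[0,0,0],[0,0,0]]
    - [[0,0,0],[0,0,0]]
  grip: 1

```text
clock: 13.35
ee_pos: [0.4659, 0.2228, 0.0583]
orientation: [0.0, 0.652, 0.758, 0.001]
ft_force: [-0.1, -0.3, -0.4]
grip_width: 0.0474
finger_force: 0.0
```

Call:
step_arm:
  series:
    - [[0,0,0],[0,0,0]]
    - [[0,0,0],[0,0,0]]

```text
clock: 13.6
ee_pos: [0.466, 0.2229, 0.0583]
orientation: [0.0, 0.652, 0.758, 0.001]
ft_force: [0.7, -0.5, -0.1]
grip_width: 0.0295
finger_force: 30.0
```

Call:
step_arm:
  series:
    - [[0,0,0],[0,0,-0.13]]
    - [[0,0,0],[0,0,-0.26]]
    - [[0,0,0],[0,0,-0.39]]
    - [[0,0,0],[0,0,-0.52]]
    - [[0,0,0],[0,0,-0.65]]

```text
clock: 14.22
ee_pos: [0.4659, 0.2228, 0.0583]
orientation: [0.001, 0.861, 0.508, 0.001]
ft_force: [0.7, -0.7, 0.5]
grip_width: 0.0292
finger_force: 30.0
```

Call:
step_arm:
  series:
    - [[0,0,0],[0,0,-0.13]]
    - [[0,0,0],[0,0,-0.26]]
    - [[0,0,0],[0,0,-0.39]]
    - [[0,0,0],[0,0,-0.52]]
    - [[0,0,0],[0,0,-0.65]]

```text
clock: 14.85
ee_pos: [0.4659, 0.2228, 0.0583]
orientation: [0.001, 0.978, 0.207, 0.0]
ft_force: [-0.5, -0.4, 0.6]
grip_width: 0.0296
finger_force: 30.0
```

Call:
step_arm:
  series:
    - [[0,0,0],[0,0,-0.13]]
    - [[0,0,0],[0,0,-0.26]]
    - [[0,0,0],[0,0,-0.39]]
    - [[0,0,0],[0,0,-0.52]]
    - [[0,0,0],[0,0,-0.65]]

```text
clock: 15.48
ee_pos: [0.4659, 0.2229, 0.0583]
orientation: [0.001, 0.993, -0.117, 0.0]
ft_force: [-0.3, 0.4, 0.4]
grip_width: 0.0294
finger_force: 30.0
```

Call:
step_arm:
  series:
    - [[0,0,0],[0,0,0]]
    - [[0,0,0],[0,0,0]]

```text
clock: 15.72
ee_pos: [0.4659, 0.2229, 0.0583]
orientation: [0.001, 0.994, -0.113, 0.0]
ft_force: [-0.3, 0.6, -0.2]
grip_width: 0.0291
finger_force: 30.0
```

Call:
step_arm:
  series:
    - [[0,0,0],[0,0,0]]
    - [[0,0,0],[0,0,0]]
    - [[0,0,0],[0,0,0]]
    - [[0,0,0],[0,0,0]]
    - [[0,0,0],[0,0,0]]
  grip: -1

```text
clock: 16.35
ee_pos: [0.4659, 0.2228, 0.0582]
orientation: [0.001, 0.993, -0.114, 0.0]
ft_force: [-0.8, 0.8, 0.6]
grip_width: 0.0759
finger_force: 0.0
```

Call:
step_arm:
  series:
    - [[0,0,0.02],[0,0,0]]
    - [[0,0,0.06],[0,0,0]]
    - [[0,0,0.11],[0,0,0]]
    - [[-0.05,0.03,0.12],[0,0,0]]
    - [[-0.09,0.05,0.12],[0,0,0]]

```text
clock: 16.98
ee_pos: [0.3749, 0.2735, 0.1792]
orientation: [0.0, 0.993, -0.115, 0.001]
ft_force: [-0.2, 0.1, 0.1]
grip_width: 0.0942
finger_force: 0.0
```

Run:
```python
from h import *
f=grab('wrist');o=arm.get_obs();print(o['ee_pos'],o['orientation'],o['qpos'])
P=proj(f,[.4662,.2225,.05])[0].astype(int);print(P)
x,y=P[0]-40,max(P[1]-40,0);print(x,y)
cv2.imwrite('pics/w6.png',cv2.resize(f['color'][y:y+80,x:x+80],(560,560),interpolation=cv2.INTER_NEAREST)[...,::-1])
```

```text
[0.37138139 0.27482656 0.17871246] [ 2.99875480e-04  9.93509234e-01 -1.13751029e-01 -1.21120858e-04] [ 5.57962989e-01  1.29258732e-01  1.79312966e+00 -3.39253819e-04
  1.21976722e+00  2.35687163e+00]
[281  91]
241 51
```

View pics/w6.png

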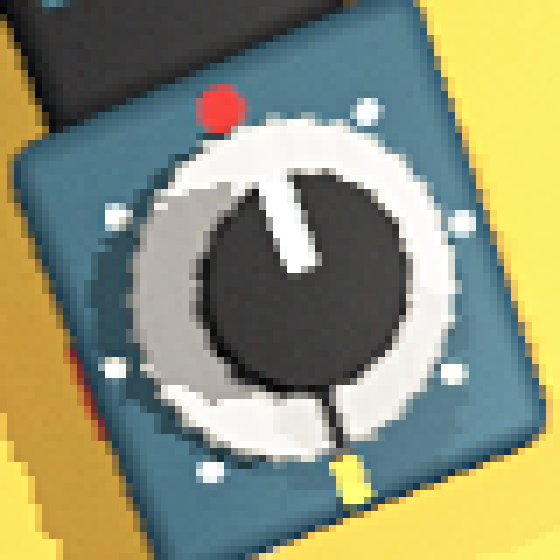

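The pack has not moved. The pointer runs from (303,268) to (273,183) towards the red dot at (221,109), and the ring's index is at the yellow mark (351,480). A numeric check of both lines follows.

Run:
```python
from h import *
f=load('wrist');g=lambda q,z:atz(f,np.array([241,51])+np.array(q)/7-.5,z)[:2]
an=lambda v:np.degrees(np.arctan2(v[1],v[0]))
r,y=g((221,109),.042),g((351,480),.042);d=r-y;c=y+d*30.5/60;print(r,y,c,an(d),np.linalg.norm(d))
im=f['color'][51:131,241:321].astype(int);Y,X=np.mgrid[:80,:80]
w=(im.min(2)>170)&(np.hypot(X-43.5,Y-40.5)<14.0)&(Y<40)&(Y>27)
p=np.array([g((x*7+3.5,yy*7+3.5),.076) for yy,x in np.argwhere(w)]);m=p.mean(0);v=np.linalg.svd(p-m)[2][0];v*=np.sign(v[0])
print('line err ccw',len(p),an(v)-an(d),'centre-based',an(m-c)-an(d))
i=g((340,445),.052)-c;print('index err',an(-i)-an(d),np.linalg.norm(i))
```

```text
[0.49490327 0.22680966] [0.43528435 0.21777237] [0.46559063 0.22236633] 8.61951510101423 0.060299982427593865
line err ccw 50 2.1198914848479404 centre-based 0.3318037786552903
index err -2.038313409446163 0.024141682640345788
```

```bash
python3 -c "
from cell import arm
print(arm.finish_job())"
```

```text
the job is handed in; nothing more can be done
None
```

The job is handed in, though no verdict came back: the pack lies flat and released on the yellow mat, the knob's pointer is within about 2° of the red dot, and the silver ring is still on its yellow mark (measured within about 2°).

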